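# Shut the wheel chamber and index the cutter three clicks, holding it for the pass

### The job

Get the bench cutter sharpener ready for its next pass: slide the aluminium dust cover fully home over the grinding-wheel chamber, and only then grip the black indexing knob and turn it clockwise (seen from above), feeling for the clicks, to the third stop from where it stands (three clicks on), without running past it. Finish holding the knob firmly seated in that third stop, the grip still closed on it, with the cover shut and everything else on the machine and the bench left where it is.

Things in the scene. Friction and masses are not known exactly. Their poses are not given: they have to be found in the camera images.
- sharpener: Bench cutter sharpener, bolted down: blue box 240 mm deep (x) by 280 mm wide (y) with a flat top 130 mm above the bench, a grey motor behind. Origin: on the bench under the middle of the box; its x axis points to the machine's back (the motor), y to the machine's left, z up. In the top: at x -20, y 45 mm the centre of an 80 x 80 mm opening over the grinding-wheel chamber; at x -15, y -70 mm the axis of the indexing knob
- cover_grip (a point): centre of the red grip bar on the sliding dust cover: bar 12 mm thick along the machine's x, 46 mm long along y, 23 mm tall, standing on the cover near its front edge; its top is 158 mm and the cover's top face 135 mm above the bench. The cover is an aluminium plate 92 x 92 x 4 mm between two steel rails, with 2.5 N of friction; the rails and the stop in front of it reach no higher than 141 mm
- dust_cover (a joint): slide of the dust cover along the machine's x axis, in m: 0 = shut against its front stop, up to 0.078 = open (slid towards the machine's back); it starts part or fully open and stays where it is left
- knob_grip (a point): on the axis of the indexing knob, half-way up its grip, 156 mm above the bench. The knob is a black knurled cylinder 40 mm across and 32 mm tall (its top 172 mm above the bench), axis vertical, standing on a round aluminium dial skirt 68 mm across and 6 mm thick that turns with it (skirt top 140 mm above the bench)
- index_knob (a joint): turn of the knob in rad, positive clockwise seen from above. A spring plunger clicks it into a stop at every multiple of 20 degrees (0.349 rad), 18 stops a turn; it starts seated in the stop at 0, 0.349 or 0.698. Leaving a stop takes about 0.35 N m; the resistance fades to nothing half-way to the next stop, then the plunger pulls the knob on with a moment that grows to as much, until it seats in that stop, where the moment is zero
- dial_mark (a point): the red mark on the rim of the dial skirt, in line with the white line on the knob's top, 34 mm from the knob's axis; it turns with the knob and lies at the fixed red pointer, on the machine's front side, when the knob reads 0
- collet_a: steel collet, 26 mm across, 40 mm tall, standing on the machine's top near its back right corner; origin at the middle of its underside; to be left alone
- collet_b: second steel collet like it, standing beside the first, about 50 mm to the machine's left; origin at the middle of its underside; to be left alone
- mill_block: wooden block 70 x 150 x 35 mm with seven end mills standing in it (81 mm tall over all), on the bench at the left; origin at the middle of its underside; to be left alone
- caliper: caliper lying on the bench at the right, 200 x 60 x 10 mm; origin at the middle of its underside; to be left alone
- oil: amber oil bottle with a red cap, 52 mm across, 130 mm tall, standing on the bench at the right; origin at the middle of its underside; to be left alone
- hex_key: dark L-shaped hex key, 97 x 27 x 7 mm, lying along the left edge of the machine's top, outside the cover's rail; origin at the middle of its underside; to be left alone
- spare_wheel: spare grinding wheel, pale disc 90 mm across, 16 mm thick, lying on the bench at the left; origin at the middle of its underside; to be left alone

How it is judged:
By the outcome, as a careful person would: the job done as asked, in the order asked, and still so for the second after the job is handed in, while the arm keeps its last pose, push and grip.
It also fails if it takes over 58 s, if anything falls off the work surface, if the arm or the gripper's body presses on something with over 40 N, if the wrist force passes 120 N, or if a joint passes its speed limit or range.

### The arm

A 7-joint arm with a two-finger parallel gripper is mounted at the origin on the work surface. World frame = base frame: x ahead of the robot, y to its left, z up, the work surface at z = 0. Lengths are in m, angles in rad, forces in N, time in s.
With the tool pointing down it reaches from about 0.425 to 1.025 m from the base axis. Payload 3.6 kg.
Tool frame: the origin (TCP) lies midway between the tips of the shut fingers; the grasp point (between the pads) lies 19 mm behind it (env.grip_depth is the distance from the TCP to the grasp point, in m); z points along the fingers, y is the direction in which the jaws open and shut (so a half turn about z gives the same grasp; the last joint's range is limited). The gripper opens to 85 mm and grips with 20 to 120 N. Pads are 22 mm wide; open, the fingers measure 114 mm over their backs; the gripper's body (76 mm by 85 mm) begins 54 mm behind the grasp point. The pads swing forward as they close: fully open they stand 13 mm farther back than shut.
Start: joints at [-1.429, 0.591, 0.048, 1.609, -0.033, 0.943, -0.034], TCP at [0.169, 0.705, 0.231] pointing down, gripper open.
Joint ranges: [-2.69, 2.69], [-0.47, 2.24], [-1.27, 1.36], [0.19, 2.51], [-1.53, 4.68], [0.08, 2.07], [-3.09, 3.09]. Speed limits (rad/s): [2.57, 2.57, 3.14, 3.14, 3.14, 3.14, 3.14].

### API

Orientations are given as a unit quaternion [w, x, y, z].
In Python, from plant import env gives the robot as it stands.
- The arm moves only by the tool apply_moves, never from a script. Its arguments are lists of equal length, an entry for each row: "angular": the turn, a rotation vector about the tool's x, y, z in rad, a list of three; "slide": the shift along the tool's x, y, z in mm, a list of three; "grip": the closure, from -1 (fully open) to 1 (shut). A call has 1 to 12 rows; each row shifts and turns the commanded pose from where the row before left it, along the tool's axes as they then stand; what a row does not reach is not made up. A row lasts 1/8 s, in which the tool goes at most 62.5 mm and 10.7 degrees, less where a joint would pass 70% of its speed; a pose out of reach is approached as far as the arm can. A call is refused whole if a number of a shift passes 62.5 or a number of a turn 0.188, either way. A call with a gripper value outside its range is refused whole. The fingers move at their own pace and stop on an object; the grip force is fixed at half the most. Time passes only in rows, so rows that do not move let the fingers close. It gives the time, the measured TCP pose, the force and the opening at its end, in the units of the state.
- env.state(): the state, without advancing time (a new reading comes with each control period).
- env.camera(name): name is "side" or "top" or "wrist"; returns (picture, depth): 384x512x3 uint8, red, green, blue; 384x512 float32, m along the optical axis (not along the pixel's ray), 0 where there is no reading.
- env.camera_params(name): a dict with "fx", "fy", "cx", "cy" (pixels), "dist" ([k1, k2, p1, p2, k3] as OpenCV has them; the pictures are not rectified), "R" (3x3) and "t" (3): a world point X has camera coordinates R X + t; the wrist camera has in their place "T_tool_cam" (4x4, takes a point from camera to tool coordinates, whose origin is the TCP and whose axes are the flange's). Camera axes: x right, y down, z forward; pixel columns grow to the right and rows downward; lengths in m; the calibration is good to about 2 mm. A picture is of the moment at which its call begins: read the wrist's pose just before it. camera_params takes no time and is no camera call.
- env.sign_off(): hands the job in, once; it reports no verdict.
The state is a dict: "clock": time; "joint_positions": joint angles; "joint_velocities": joint speeds; "effort": joint torques, N m; "ee_pos": TCP position; "orientation": TCP orientation; "ft_force": force on the tool from outside, world axes, zero at the start; "moment": the same for the moment, N m; "grip_width": opening from 0.0 (shut) to 1.0 (fully open).
Only numpy, scipy, OpenCV 4.12 (cv2) and the standard library are available. Lean on these libraries where they do the work, as an engineer would, in place of code of your own. Each camera call takes 0.05 s, during which the arm holds its last target.

## Working session

There is one attempt and no reset: what is moved stays moved. The work goes in short steps, Python scripts to look and compute and a tool call to move; the robot and the scene stay as the last step left them, time stands still between calls to the robot, and variables do not carry over. Pictures are saved under pics/ and viewed, and the job is handed in when it is done.

Besides the shell and the picture viewer there is one more tool, called as name(argument=value, ...) on one line, values as JSON. apply_moves: Moves the arm, as the interface text tells. Its arguments: {"type":"object","properties":{"angular":{"type":"array"},"slide":{"type":"array"},"grip":{"type":"array"}},"required":["angular","slide","grip"]}

```bash
ls; mkdir -p pics; python3 - <<'E'
from plant import env
import cv2,numpy as np
s=env.state();print(s)
for n in("top","side"):
    p,d=env.camera(n);cv2.imwrite(f"pics/{n}0.png",p[:,:,::-1]);np.save(f"pics/{n}0.npy",d)
    print(n,env.camera_params(n))
print(env.grip_depth, env.camera_params("wrist"))
E
```

```text
pics
{'clock': 0.0, 'joint_positions': array([-1.42847933,  0.59214566,  0.04833175,  1.60986587, -0.0332524 ,
        0.942697  , -0.0337102 ]), 'joint_velocities': array([ 2.37737920e-04, -2.15895553e-05,  5.40051278e-04, -3.39369904e-03,
       -8.51587592e-04, -8.12249972e-04,  6.37280159e-04]), 'effort': array([-1.32719620e-04, -5.48706722e+01,  1.54652417e+00, -1.98128897e+01,
        9.36662575e-03,  9.07277456e-03, -3.88400672e-07]), 'ee_pos': array([0.16921482, 0.70410149, 0.23010636]), 'orientation': array([-4.24224911e-05,  1.17600309e-01,  9.93060336e-01, -1.15522062e-03]), 'ft_force': array([-0.19211194, -0.20633914,  0.7897054 ]), 'moment': array([ 0.04562319, -0.00921485, -0.00462983]), 'grip_width': 1.0026238933383724}
top {'fx': 425.70516181622054, 'fy': 425.70516181622054, 'cx': 260.89504068392597, 'cy': 189.85908242116238, 'dist': array([-0.14729534,  0.        ,  0.        ,  0.        ,  0.        ]), 'R': array([[-0.02619052, -0.99963726,  0.00627804],
       [-0.98604915,  0.02480079, -0.16459648],
       [ 0.16438107, -0.01050133, -0.98634101]]), 't': array([-
[... 276 characters left out ...]
918],
       [-0.20340915, -0.58182852, -0.78746447],
       [ 0.24232764,  0.74933853, -0.61625407]]), 't': array([-0.49784719,  0.21219368,  0.97028179])}
0.0187 {'fx': 274.32651967539664, 'fy': 274.32651967539664, 'cx': 257.7037558960804, 'cy': 195.98780121833036, 'dist': array([0.01020324, 0.        , 0.        , 0.        , 0.        ]), 'T_tool_cam': array([[-7.77292214e-05, -9.47598075e-01, -3.19464994e-01,
         8.23901625e-02],
       [ 9.99999394e-01,  2.77230051e-04, -1.06563111e-03,
        -2.98191707e-04],
       [ 1.09835529e-03, -3.19464883e-01,  9.47597479e-01,
        -1.41404613e-01],
       [ 0.00000000e+00,  0.00000000e+00,  0.00000000e+00,
         1.00000000e+00]])}
```

View pics/top0.png

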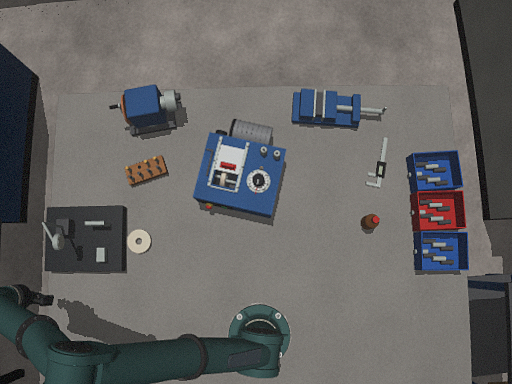

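View pics/side0.png

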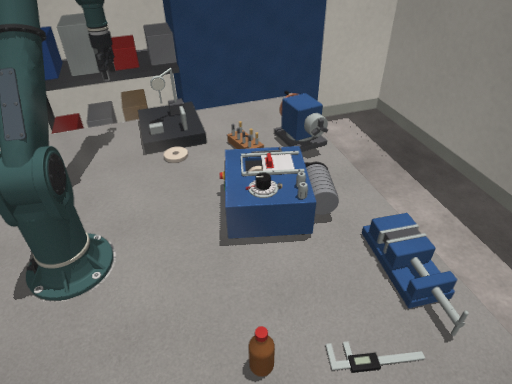

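Top view: red grip bar at about (228,166), knob at (258,181), opening at (225,182). Side view: knob at (263,180), bar at (269,160). Enlarging both and measuring.

```bash
cat > h.py <<'E'
import numpy as np,cv2
from scipy.spatial.transform import Rotation as Ro
def K(p): return np.array([[p['fx'],0,p['cx']],[0,p['fy'],p['cy']],[0,0,1]])
def RT(p,s=None):
    if 'R' in p: return np.array(p['R']),np.array(p['t'])
    q=s['orientation']; Rt=Ro.from_quat([q[1],q[2],q[3],q[0]]).as_matrix()
    T=np.eye(4);T[:3,:3]=Rt;T[:3,3]=s['ee_pos'];M=np.linalg.inv(T@p['T_tool_cam']);return M[:3,:3],M[:3,3]
def rays(uv,p):
    q=cv2.undistortPoints(np.array(uv,float).reshape(-1,1,2),K(p),p['dist']).reshape(-1,2)
    return np.c_[q,np.ones(len(q))]
def at_z(uv,z,p,s=None):
    R,t=RT(p,s);d=rays(uv,p)@R;c=-R.T@t
    return c+d*((z-c[2])/d[:,2])[:,None]
def at_d(uv,dep,p,s=None):
    R,t=RT(p,s);X=rays(uv,p)*np.array(dep)[:,None];return (X-t)@R
def proj(X,p,s=None):
    R,t=RT(p,s);return cv2.projectPoints(np.array(X,float).reshape(-1,1,3),cv2.Rodrigues(R)[0],t,K(p),p['dist'])[0].reshape(-1,2)
def mach(o,yaw):
    c,s=np.cos(yaw),np.sin(yaw);return np.array([[c,-s,0],[s,c,0],[0,0,1]]),np.array([o[0],o[1],0])
E
python3 - <<'E'
from h import *
from plant import env
from scipy.optimize import minimize
for n,(a,b,c,d) in dict(top=(180,300,110,225),side=(210,350,135,245)).items():
    im=cv2.imread(f"pics/{n}0.png");cv2.imwrite(f"pics/{n}0c.png",cv2.resize(im[c:d,a:b],None,fx=5.5,fy=5.2,interpolation=cv2.INTER_CUBIC))
p=env.camera_params("top");D=np.load("pics/top0.npy")
im=cv2.imread("pics/top0.png")
v,u=np.mgrid[110:235,180:300];uv=np.c_[u.ravel(),v.ravel()]
P=at_d(uv,D[v,u].ravel(),p);col=im[v,u].reshape(-1,3).astype(int)
top=(abs(P[:,2]-.131)<.006)&(P[:,0]<.9)
print(np.median(P[top,2]))
r=cv2.minAreaRect(P[top,:2].astype(np.float32));print("rect",r, top.sum())
hi=(P[:,2]>.150)&(P[:,2]<.18);
red=(col[:,2]>130)&(col[:,1]<70)
print("redbar",P[hi&red].mean(0),np.ptp(P[hi&red],0),hi.sum())
blk=(col.max(1)<60)&(P[:,2]>.16)&(P[:,2]<.18);print("knob",P[blk].mean(0),P[blk].min(0),P[blk].max(0),blk.sum())
E
```

```text
0.13121057982318216
rect ((0.5748563408851624, 0.052038878202438354), (0.2782157361507416, 0.2414923459291458), 75.75749206542969) 3831
redbar [0.59772927 0.09338593 0.15817375] [0.01613207 0.04108661 0.012751  ] 270
knob [ 0.5420916  -0.01342237  0.17205219] [ 0.52337289 -0.07616843  0.16071405] [0.61813202 0.00469478 0.17997359] 85
```

```bash
echo
```

```text
(no output)
```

View pics/top0c.png

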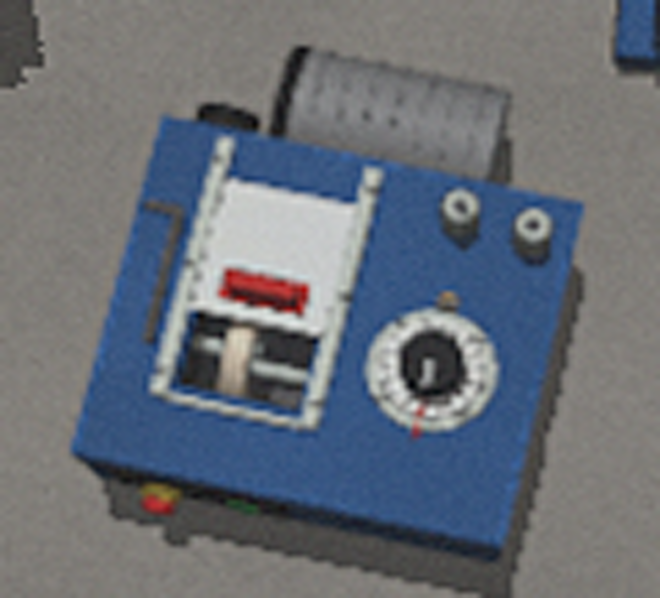

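View pics/side0c.png

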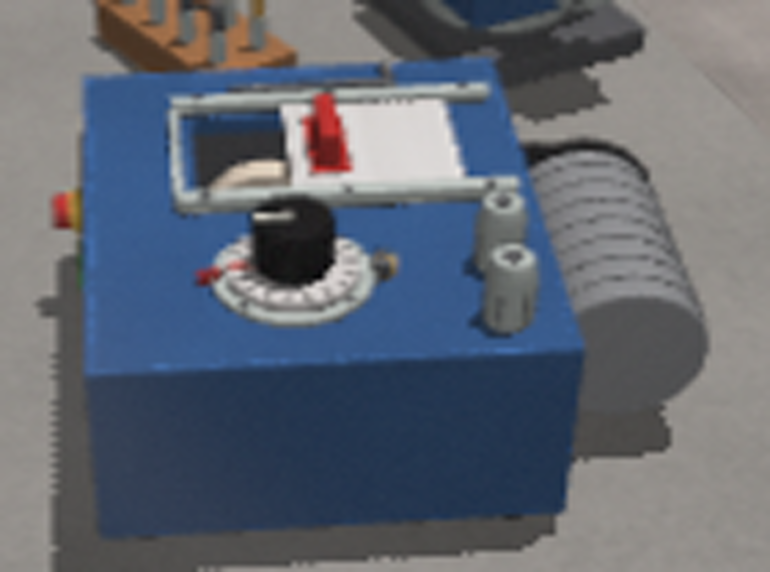

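apply_moves(angular=[[0,0,0],[0,0,0],[0,0,0],[0,0,0],[0,0,0],[0,0,0],[0,0,0],[0,0,0],[0,0,0],[0,0,0],[0,0,0],[0,0,0]], slide=[[-20,-20,0],[-46,-42,0],[-46,-42,0],[-46,-42,0],[-46,-42,0],[-46,-42,0],[-46,-42,0],[-46,-42,0],[-46,-42,0],[-46,-42,0],[-46,-42,0],[-46,-42,0]], grip=[1,1,1,1,1,1,1,1,1,1,1,1])

```text
clock: 1.6
ee_pos: [0.5689, 0.1117, 0.2311]
orientation: [-0.0, 0.117, 0.993, 0.0]
ft_force: [0.4, -0.1, -0.4]
grip_width: -0.005
```

apply_moves(angular=[[0,0,0],[0,0,0],[0,0,0],[0,0,0]], slide=[[-30,-28,0],[-30,-28,0],[0,0,0],[0,0,0]], grip=[1,1,1,1])

```text
clock: 2.1
ee_pos: [0.6128, 0.0456, 0.2308]
orientation: [-0.001, 0.118, 0.993, 0.0]
ft_force: [0.3, 0.9, -0.0]
grip_width: 0.0
```

```bash
python3 - <<'E'
from h import *
from plant import env
import pickle
s=env.state();p,d=env.camera("wrist");cv2.imwrite("pics/w1.png",p[:,:,::-1]);np.save("pics/w1.npy",d);pickle.dump(s,open("pics/w1.pkl","wb"));print(s['ee_pos'],s['joint_positions'])
E
```

```text
[0.6127579  0.04557695 0.23078217] [-0.25275208  0.45573212  0.14567069  1.87096988 -0.08833827  0.82251097
  1.27375887]
```

View pics/w1.png

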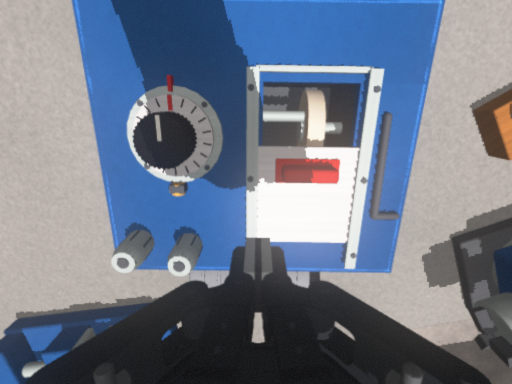

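Wrist view: the knob's mark (170,102) lies at the pointer (170,82), so it reads 0. The bar is at (307,171), knob top centre near (164,139), and the front stop along row 68. Measuring.

```bash
python3 - <<'E'
from h import *
from plant import env
import pickle
s=pickle.load(open("pics/w1.pkl","rb"));p=env.camera_params("wrist");D=np.load("pics/w1.npy");im=cv2.imread("pics/w1.png")
def W(uv): 
    uv=np.array(uv,float);return at_d(uv,[D[int(v),int(u)] for u,v in uv],p,s)
v,u=np.mgrid[0:384,0:512];uv=np.c_[u.ravel(),v.ravel()];P=at_d(uv,D.ravel(),p,s);c=im.reshape(-1,3).astype(int)
blue=(c[:,0]>90)&(c[:,2]<60)&(abs(P[:,2]-.130)<.006)&(uv[:,0]>70)&(uv[:,0]<450)&(uv[:,1]<272)
print("z",np.median(P[blue,2]))
r=cv2.minAreaRect(P[blue,:2].astype(np.float32));print(r)
red=(c[:,2]>130)&(c[:,1]<70)&(P[:,2]>.152)&(uv[:,0]>260)&(uv[:,0]<350)
print("bar",P[red].mean(0),cv2.minAreaRect(P[red&(P[:,2]>.155),:2].astype(np.float32)))
k=(c.max(1)<70)&(P[:,2]>.165)&(P[:,2]<.18)&(uv[:,0]<225)&(uv[:,1]<200)
print("knob",np.median(P[k],0),cv2.minEnclosingCircle(P[k,:2].astype(np.float32)),k.sum())
# edges of stop, cover etc in machine coords
yaw=np.radians(-14.24);R,o=mach((.5749,.052),yaw)
for n,pt in dict(stop=(315,69),coverfront=(300,149),collA=(123,262),collB=(180,265),plunger=(178,188),pointer=(170,80),mark=(170,102),railR=(252,150),linea=(157,118)).items():
    print(n,((W([pt])-o)@R*1000).round(1))
print("knob",((np.median(P[k],0)-o)@R*1000).round(1),"bar",((P[red].mean(0)-o)@R*1000).round(1),"tcp",((s['ee_pos']-o)@R*1000).round(1))
E
```

```text
z 0.12877252496438013
((0.571670651435852, 0.054255664348602295), (0.2712663412094116, 0.22881115972995758), 76.39480590820312)
bar [nan nan nan] ((0.0, 0.0), (0.0, 0.0), 0.0)
knob [ 0.54167202 -0.00899802  0.17072339] ((0.5416034460067749, -0.009477775543928146), 0.020666616037487984) 2237
stop [[-70.4  46.2 135.4]]
coverfront [[ -7.4  38.6 134.1]]
collA [[  84.1 -110.4  170.2]]
collB [[ 86.8 -62.9 169.6]]
plunger [[ 27.1 -67.7 141.4]]
pointer [[-60.8 -68.  137.2]]
mark [[-44.3 -68.9 139.3]]
railR [[ -6.4  -2.9 136.7]]
linea [[-33.4 -69.5 170.8]]
knob [-17.2 -67.3 170.7] bar [nan nan nan] tcp [ 38.3   3.1 230.8]<stdin>:12: RuntimeWarning: Mean of empty slice.
  ret = um.true_divide(
<stdin>:19: RuntimeWarning: Mean of empty slice.
```

```bash
python3 - <<'E'
from h import *
from plant import env
import pickle
s=pickle.load(open("pics/w1.pkl","rb"));p=env.camera_params("wrist");im=cv2.imread("pics/w1.png").astype(int);D=np.load("pics/w1.npy")
m=(im[:,:,2]>120)&(im[:,:,1]<70);m[:,:260]=0;m[:,350:]=0;m[:130]=0;m[200:]=0
v,u=np.nonzero(m);print(u.min(),u.max(),v.min(),v.max(),np.percentile(D[m],[5,50,95]))
R,o=mach((.5749,.052),np.radians(-14.24))
for q in [(275,171),(340,171),(307,158),(307,165),(307,183)]: print(q,(at_d([q],[D[q[1],q[0]]],p,s)-o)@R*1000,(at_z([q],.158,p,s)-o)@R*1000)
print(im[155:188:2,307].tolist(), D[155:188:2,307])
E
```

```text
Traceback (most recent call last):
ValueError: zero-size array to reduction operation minimum which has no identity
```

```bash
python3 - <<'E'
from h import *
from plant import env
import pickle
s=pickle.load(open("pics/w1.pkl","rb"));p=env.camera_params("wrist");im=cv2.imread("pics/w1.png").astype(int);D=np.load("pics/w1.npy")
R,o=mach((.5749,.052),np.radians(-14.24))
for v in range(153,190,2): print(v,im[v,300],D[v,300],((at_d([(300,v)],[D[v,300]],p,s)-o)@R*1000).round(1)[0])
for u in (272,274,276,278,336,338,340,342): print(u,im[165,u],((at_d([(u,165)],[D[165,u]],p,s)-o)@R*1000).round(1)[0])
E
```

```text
153 [149 151 160] 0.23889369 [ -3.9  38.8 133.9]
155 [147 149 157] 0.24029076 [ -2.   39.1 133.1]
157 [147 149 158] 0.24022163 [ -0.3  39.1 133.7]
159 [ 83  87 144] 0.23800588 [  0.9  38.7 136.4]
161 [ 76  79 151] 0.23817399 [  2.6  38.8 136.8]
163 [ 80  83 153] 0.23939128 [  4.5  39.  136.2]
165 [ 79  83 129] 0.23394127 [  5.   38.2 142.1]
167 [ 83  86 129] 0.22670706 [  5.   37.1 149.7]
169 [ 83  86 136] 0.22290917 [  5.8  36.5 154. ]
171 [ 84  87 152] 0.22085458 [  6.8  36.2 156.5]
173 [ 87  91 160] 0.22179253 [  8.6  36.4 156.1]
175 [ 91  93 161] 0.22125593 [ 10.   36.3 157.1]
177 [ 90  92 159] 0.22243813 [ 11.8  36.5 156.5]
179 [ 92  96 160] 0.22369742 [ 13.7  36.7 155.8]
181 [ 94  97 153] 0.22297987 [ 15.   36.6 157. ]
183 [226 229 238] 0.24760795 [ 23.2  40.5 133.8]
185 [251 252 253] 0.24849583 [ 25.2  40.7 133.5]
187 [251 251 253] 0.24918504 [ 27.1  40.8 133.4]
189 [252 252 253] 0.25029472 [ 29.2  41.  133. ]
272 [151 154 161] [  7.   14.8 134.1]
274 [150 152 160] [  6.8  16.5 134.7]
276 [ 84  84 143] [  6.3  18.1 137.2]
278 [ 76  76 148] [  6.6  19.9 135.5]
336 [ 92  97 245] [  5.6  70.1 137.6]
338 [107 110 246] [  5.7  72.  137. ]
340 [240 241 249] [  6.3  74.8 133.6]
342 [248 250 252] [  6.2  76.4 134.1]
```

apply_moves(angular=[[0,0,0],[0,0,0],[0,0,0],[0,0,0],[0,0,0],[0,0,0]], slide=[[-3,21,10],[-3,21,20],[0,0,25],[0,0,20],[0,0,11],[0,0,0]], grip=[1,1,1,1,1,1])

```text
clock: 2.9
ee_pos: [0.6283, 0.0857, 0.1438]
orientation: [-0.001, 0.117, 0.993, -0.0]
ft_force: [0.1, -0.3, 0.2]
grip_width: -0.003
```

apply_moves(angular=[[0,0,0],[0,0,0],[0,0,0],[0,0,0],[0,0,0],[0,0,0]], slide=[[6,0,0],[6,0,0],[6,0,0],[7,0,0],[0,0,0],[0,0,0]], grip=[1,1,1,1,1,1])

```text
clock: 3.65
ee_pos: [0.6046, 0.0903, 0.1455]
orientation: [-0.0, 0.118, 0.993, 0.0]
ft_force: [0.6, -0.7, 0.3]
grip_width: -0.006
```

```bash
python3 - <<'E'
from h import *
from plant import env
s=env.state();p,d=env.camera("wrist");cv2.imwrite("pics/w2.png",p[:,:,::-1])
R,o=mach((.5749,.052),np.radians(-14.24));print(((s['ee_pos']-o)@R*1000).round(1),s['ft_force']@R)
E
```

```text
[ 19.4  44.5 145.5] [ 0.78784737 -0.54737289  0.34940878]
```

View pics/w2.png

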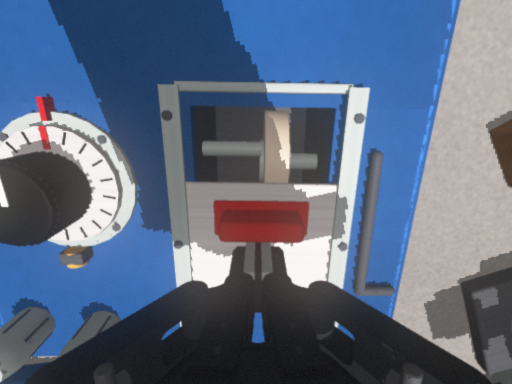

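Fingertips (258,245) are just behind the bar and centred on it. Pushing on.

apply_moves(angular=[[0,0,0],[0,0,0],[0,0,0],[0,0,0],[0,0,0],[0,0,0],[0,0,0],[0,0,0]], slide=[[5,0,0],[7,0,0],[7,0,0],[7,0,0],[7,0,0],[7,0,0],[5,0,0],[0,0,0]], grip=[1,1,1,1,1,1,1,1])

```text
clock: 4.7
ee_pos: [0.5597, 0.1007, 0.1452]
orientation: [-0.001, 0.117, 0.993, -0.0]
ft_force: [0.7, 0.1, 0.1]
grip_width: -0.003
```

```bash
cat > look.py <<'E'
from h import *
from plant import env
import sys
s=env.state();p,d=env.camera("wrist");cv2.imwrite(f"pics/{sys.argv[1]}.png",p[:,:,::-1]);np.save(f"pics/{sys.argv[1]}.npy",d)
import pickle;pickle.dump(s,open(f"pics/{sys.argv[1]}.pkl","wb"))
R,o=mach((.5749,.052),np.radians(-14.24));print(((s['ee_pos']-o)@R*1000).round(1),(s['ft_force']@R).round(2),(s['moment']@R).round(3),s['joint_positions'].round(3))
E
python3 look.py w3
```

```text
[-26.7  43.5 145.2] [0.67 0.26 0.1 ] [ 0.134 -0.148  0.002] [-0.348  0.517  0.123  2.035 -0.108  0.599  1.185]
```

View pics/w3.png

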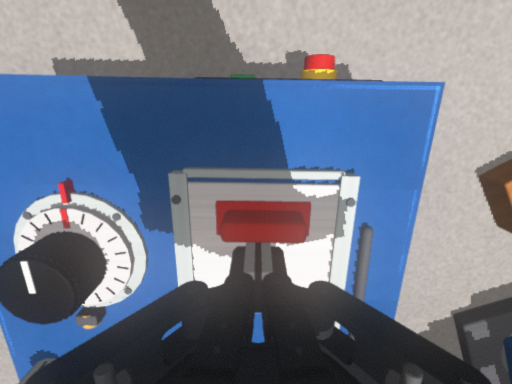

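Cover is moving with the fingers; a few mm of gap remain in front (rows 170–182). Slow steps now.

apply_moves(angular=[[0,0,0],[0,0,0],[0,0,0],[0,0,0]], slide=[[2,0,0],[2,0,0],[2,0,0],[0,0,0]], grip=[1,1,1,1])

```text
clock: 5.25
ee_pos: [0.5572, 0.1009, 0.1453]
orientation: [0.002, 0.118, 0.993, -0.0]
ft_force: [6.1, -2.2, -6.0]
grip_width: -0.003
```

apply_moves(angular=[[0,0,0],[0,0,0],[0,0,0],[0,0,0]], slide=[[1,0,0],[1,0,0],[1,0,0],[0,0,0]], grip=[1,1,1,1])

```text
clock: 5.75
ee_pos: [0.5572, 0.1009, 0.1456]
orientation: [0.005, 0.119, 0.993, -0.0]
ft_force: [10.3, -3.6, -8.6]
grip_width: 0.002
```

```bash
python3 look.py w4
```

```text
[-29.2  43.  145.6] [10.86 -0.97 -8.56] [-0.197 -2.361  0.021] [-0.355  0.51   0.127  2.048 -0.106  0.58   1.178]
```

View pics/w4.png

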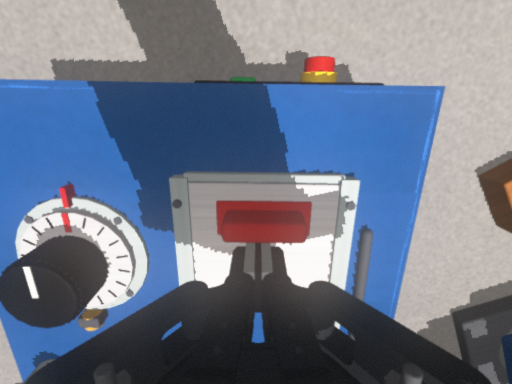

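```bash
python3 - <<'E'
import cv2
a=cv2.imread("pics/w3.png")[160:250,160:370];b=cv2.imread("pics/w4.png")[160:250,160:370]
cv2.imwrite("pics/cmp.png",cv2.resize(cv2.vconcat([a,b]),None,fx=3.3,fy=3.3,interpolation=cv2.INTER_CUBIC))
E
```

```text
(no output)
```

View pics/cmp.png

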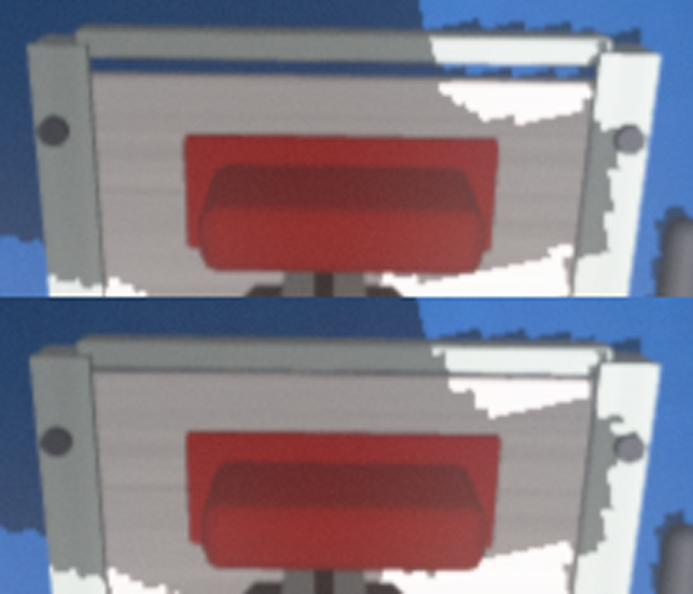

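Cover is home: no gap, and 11 N against the stop. Backing off, lifting, moving near the knob with the jaws opening.

apply_moves(angular=[[0,0,0],[0,0,0],[0,0,0],[0,0,0],[0,0,0],[0,0,0],[0,0,0],[0,0,0],[0,0,0]], slide=[[-10,0,0],[-8,0,0],[0,0,-30],[0,0,-40],[-15,-28,-15],[-15,-28,0],[-6,-28,0],[0,-29,0],[0,0,0]], grip=[1,1,1,1,1,-1,-1,-1,-1])

```text
clock: 6.92
ee_pos: [0.5769, -0.0225, 0.2301]
orientation: [-0.001, 0.12, 0.993, -0.001]
ft_force: [-0.6, -0.2, -0.2]
grip_width: 0.847
```

```bash
python3 look.py w5
```

```text
[ 20.3 -71.7 230.1] [-0.51 -0.33 -0.16] [-0.012 -0.039  0.019] [-0.163  0.412  0.165  1.952 -0.092  0.787  1.383]
```

View pics/w5.png

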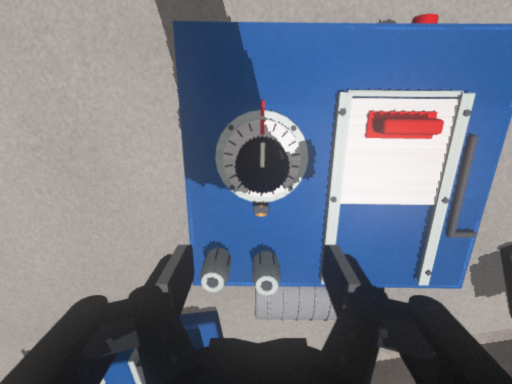

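```bash
python3 - <<'E'
from h import *
from plant import env
import pickle
s=pickle.load(open("pics/w5.pkl","rb"));p=env.camera_params("wrist");D=np.load("pics/w5.npy");im=cv2.imread("pics/w5.png")
v,u=np.mgrid[90:215,200:325];uv=np.c_[u.ravel(),v.ravel()];P=at_d(uv,D[v,u].ravel(),p,s);c=im[v,u].reshape(-1,3).astype(int)
k=(P[:,2]>.163)&(P[:,2]<.18)
R,o=mach((.5749,.052),np.radians(-14.24))
print(k.sum(),np.median(P[k],0));q=cv2.minEnclosingCircle(P[k,:2].astype(np.float32));print("top disc",q)
X=at_z(uv[k],.172,p,s);q2=cv2.minEnclosingCircle(X[:,:2].astype(np.float32));print(q2)
# skirt disc
sk=(P[:,2]>.1355)&(P[:,2]<.1435)&(c.min(1)>110);h=cv2.minEnclosingCircle(P[sk,:2].astype(np.float32));print("skirt",h)
q=s['orientation'];Rt=Ro.from_quat([q[1],q[2],q[3],q[0]]).as_matrix()
for x in (q2[0],h[0]): print(((np.array([x[0],x[1],.15])-s['ee_pos'])@Rt*1000).round(1))
print(Rt.round(3))
E
```

```text
2282 [ 0.53984603 -0.01093463  0.17066467]
top disc ((0.5412222146987915, -0.011165490373969078), 0.0211465023458004)
((0.540113627910614, -0.010958702303469181), 0.020668476819992065)
skirt ((0.5497919917106628, -0.013210011646151543), 0.04249149560928345)
[38.3  2.5 80.2]
[28.4  2.6 80.2]
[[-0.971  0.238 -0.003]
 [ 0.238  0.971 -0.001]
 [ 0.002 -0.002 -1.   ]]
```

apply_moves(angular=[[0,0,0],[0,0,0],[0,0,-0.175],[0,0,-0.175],[0,0,-0.175],[0,0,0],[0,0,0]], slide=[[19,1,0],[18,1,0],[0,0,0],[0,0,0],[0,0,0],[0,0,15],[0,0,0]], grip=[-1,-1,-1,-1,-1,-1,-1])

```text
clock: 7.85
ee_pos: [0.5413, -0.0084, 0.2137]
orientation: [-0.002, -0.143, 0.99, 0.0]
ft_force: [1.0, 0.3, 1.3]
grip_width: 1.002
```

```bash
python3 look.py w6
```

```text
[-17.7 -66.8 213.7] [0.88 0.5  1.27] [-0.023  0.032  0.01 ] [-0.089  0.386  0.028  2.038 -0.016  0.721  1.807]
```

View pics/w6.png

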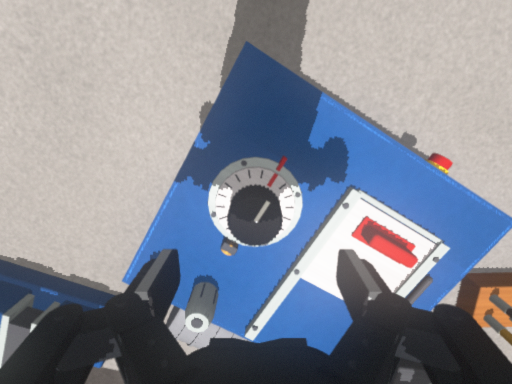

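```bash
python3 - <<'E'
from h import *
from plant import env
import pickle
s=pickle.load(open("pics/w6.pkl","rb"));p=env.camera_params("wrist");D=np.load("pics/w6.npy")
v,u=np.mgrid[140:260,190:325];uv=np.c_[u.ravel(),v.ravel()];P=at_d(uv,D[v,u].ravel(),p,s)
k=(P[:,2]>.163)&(P[:,2]<.18)
X=at_z(uv[k],.172,p,s);q2=cv2.minEnclosingCircle(X[:,:2].astype(np.float32));print(k.sum(),q2,cv2.minEnclosingCircle(P[k,:2].astype(np.float32)))
q=s['orientation'];Rt=Ro.from_quat([q[1],q[2],q[3],q[0]]).as_matrix()
print(((np.array([*q2[0],.141])-s['ee_pos'])@Rt*1000).round(1),((np.array([.5413,-.0113,.141])-s['ee_pos'])@Rt*1000).round(1))
E
```

```text
2365 ((0.5390815734863281, -0.011799834668636322), 0.0216967910528183) ((0.5415701270103455, -0.011712806299328804), 0.021487148478627205)
[ 2.8 -2.7 72.7] [ 0.6 -2.8 72.7]
```

apply_moves(angular=[[0,0,0],[0,0,0],[0,0,0],[0,0,0],[0,0,0],[0,0,0]], slide=[[1,-3,10],[0,0,20],[0,0,20],[0,0,15],[0,0,7],[0,0,0]], grip=[-1,-1,-1,-1,-1,-1])

```text
clock: 8.65
ee_pos: [0.5427, -0.0123, 0.1429]
orientation: [-0.0, -0.144, 0.99, -0.0]
ft_force: [0.4, -0.4, 0.5]
grip_width: 1.0
```

```bash
python3 look.py w7
```

```text
[-15.4 -70.2 142.9] [ 0.44 -0.28  0.54] [ 0.031 -0.055  0.041] [-0.077  0.49   0.022  2.09  -0.019  0.562  1.818]
```

View pics/w7.png

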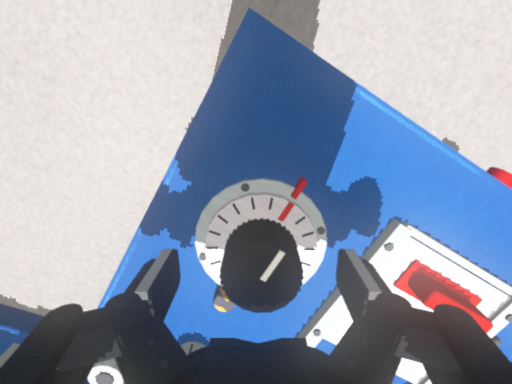

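The knob (261,264) is centred between the jaws. Closing.

apply_moves(angular=[[0,0,0],[0,0,0],[0,0,0],[0,0,0],[0,0,0],[0,0,0],[0,0,0],[0,0,0]], slide=[[0,0,2],[0,0,0],[0,0,0],[0,0,0],[0,0,0],[0,0,0],[0,0,0],[0,0,0]], grip=[1,1,1,1,1,1,1,1])

```text
clock: 9.7
ee_pos: [0.5426, -0.0106, 0.1422]
orientation: [-0.0, -0.145, 0.99, 0.001]
ft_force: [-2.3, 1.7, 5.7]
grip_width: 0.45
```

```bash
python3 look.py w8; python3 -c "
from plant import env
from scipy.spatial.transform import Rotation as Ro
s=env.state();q=s['orientation'];print(s['grip_width'],Ro.from_quat([q[1],q[2],q[3],q[0]]).as_matrix()[:,1])"
```

```text
[-15.9 -68.7 142.2] [-2.63  1.1   5.66] [ 0.414  0.593 -0.028] [-0.077  0.491  0.02   2.091 -0.021  0.56   1.818]
0.4501906565335294 [-0.28594657  0.95824399  0.0017352 ]
```

View pics/w8.png

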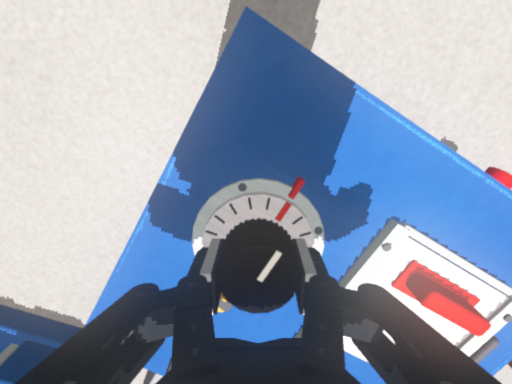

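Grip is on the knob (opening 38 mm). First click.

apply_moves(angular=[[0,0,0.06],[0,0,0.06],[0,0,0.055],[0,0,0]], slide=[[0,0,-1],[0,0,0],[0,0,0],[0,0,0]], grip=[1,1,1,1])

```text
clock: 10.25
ee_pos: [0.5425, -0.0107, 0.1423]
orientation: [-0.0, -0.058, 0.998, 0.001]
ft_force: [-1.3, 3.2, -0.9]
grip_width: 0.45
```

```bash
cat > st.py <<'E'
from plant import env
from scipy.spatial.transform import Rotation as Ro
import numpy as np
s=env.state();q=s['orientation'];y=Ro.from_quat([q[1],q[2],q[3],q[0]]).as_matrix()[:,1]
print("t",s['clock'],"turned",106.61-np.degrees(np.arctan2(y[1],y[0])),"F",s['ft_force'].round(1),"M",s['moment'].round(3),"w",round(s['grip_width'],3),s['ee_pos'].round(4))
E
python3 st.py
```

```text
t 10.25 turned 9.964877239539788 F [-1.3  3.2 -0.9] M [0.767 0.07  0.04 ] w 0.45 [ 0.5425 -0.0107  0.1423]
```

apply_moves(angular=[[0,0,0.06],[0,0,0.06],[0,0,0.055],[0,0,0]], slide=[[0,0,0],[0,0,0],[0,0,0],[0,0,0]], grip=[1,1,1,1])

```text
clock: 10.75
ee_pos: [0.5425, -0.0109, 0.1423]
orientation: [-0.0, 0.029, 1.0, 0.001]
ft_force: [-0.7, 4.7, -0.0]
grip_width: 0.455
```

```bash
python3 st.py; python3 look.py w9
```

```text
t 10.75 turned 19.96897172912675 F [-0.7  4.7 -0. ] M [ 0.899  0.182 -0.018] w 0.455 [ 0.5425 -0.0109  0.1423]
[-15.9 -68.9 142.3] [-1.85  4.36 -0.01] [ 0.827  0.397 -0.018] [-0.151  0.494  0.119  2.094 -0.109  0.559  1.559]
```

View pics/w9.png

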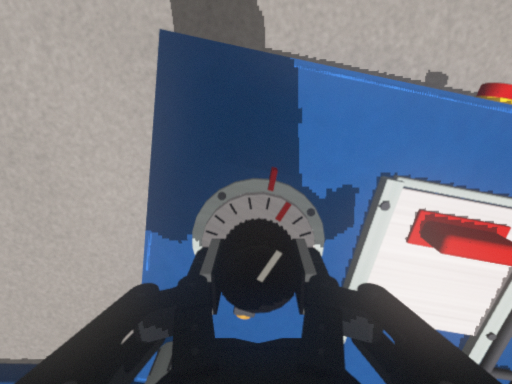

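First click done: the mark (283,211) stays fixed in the gripper's view and is 20° clockwise of the pointer (273,180), with Mz near 0. Next two, pausing part-way to feel the resistance.

apply_moves(angular=[[0,0,0.06],[0,0,0]], slide=[[0,0,0],[0,0,0]], grip=[1,1])

```text
clock: 11.05
ee_pos: [0.5425, -0.0109, 0.1423]
orientation: [-0.0, 0.058, 0.998, 0.001]
ft_force: [-0.8, 5.3, -0.4]
grip_width: 0.455
```

```bash
python3 st.py
```

```text
t 11.05 turned 23.294326724366613 F [-0.8  5.3 -0.4] M [1.187 0.134 0.318] w 0.455 [ 0.5425 -0.0109  0.1423]
```

apply_moves(angular=[[0,0,0.06],[0,0,0.06],[0,0,0.06],[0,0,0.06],[0,0,0.05],[0,0,0],[0,0,0]], slide=[[0,0,0],[0,0,0],[0,0,0],[0,0,0],[0,0,0],[0,0,0],[0,0,0]], grip=[1,1,1,1,1,1,1])

```text
clock: 11.92
ee_pos: [0.5425, -0.0111, 0.1423]
orientation: [-0.001, 0.203, 0.979, 0.001]
ft_force: [0.3, 5.2, -0.1]
grip_width: 0.448
```

```bash
python3 st.py
```

```text
t 11.925 turned 40.021684903985246 F [ 0.3  5.2 -0.1] M [ 1.032  0.157 -0.038] w 0.448 [ 0.5425 -0.0111  0.1423]
```

apply_moves(angular=[[0,0,0.06],[0,0,0.06],[0,0,0.06],[0,0,0.06],[0,0,0.06],[0,0,0],[0,0,0]], slide=[[0,0,0],[0,0,0],[0,0,0],[0,0,0],[0,0,0],[0,0,0],[0,0,0]], grip=[1,1,1,1,1,1,1])

```text
clock: 12.8
ee_pos: [0.5424, -0.0112, 0.1423]
orientation: [-0.001, 0.348, 0.938, 0.001]
ft_force: [-1.6, 4.9, -0.1]
grip_width: 0.45
```

```bash
python3 st.py; python3 look.py w10
```

```text
t 12.8 turned 57.29342891478821 F [-1.6  4.9 -0.1] M [ 1.027  0.304 -0.394] w 0.45 [ 0.5424 -0.0112  0.1423]
[-16.  -69.3 142.3] [-2.75  4.36 -0.12] [ 0.92   0.547 -0.394] [-0.286  0.51   0.305  2.1   -0.278  0.57   1.078]
```

View pics/w10.png

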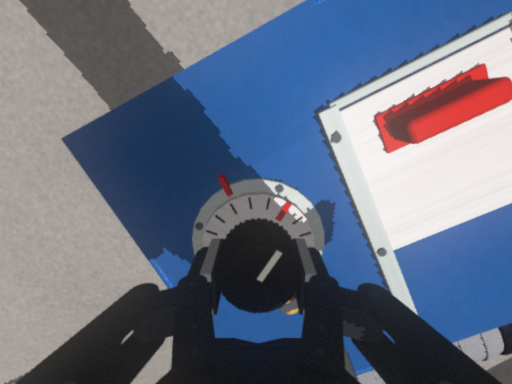

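The plunger is now pulling on (Mz −0.39 at 57.3°) and no slip shows. Going the last 2.7°.

apply_moves(angular=[[0,0,0.03],[0,0,0.017],[0,0,0],[0,0,0],[0,0,0]], slide=[[0,0,0],[0,0,0],[0,0,0],[0,0,0],[0,0,0]], grip=[1,1,1,1,1])

```text
clock: 13.48
ee_pos: [0.5424, -0.0112, 0.1423]
orientation: [-0.001, 0.369, 0.93, 0.0]
ft_force: [-1.1, 4.6, -0.8]
grip_width: 0.45
```

```bash
python3 st.py; python3 look.py w11; python3 - <<'E'
from h import *
from plant import env
import pickle
s=pickle.load(open("pics/w11.pkl","rb"));p=env.camera_params("wrist")
im=cv2.imread("pics/w11.png").astype(int);w8=cv2.imread("pics/w8.png").astype(int)
s8=pickle.load(open("pics/w8.pkl","rb"))
R,o=mach((.5749,.052),np.radians(-14.24))
for n,i,st in(("w8",w8,s8),("w11",im,s)):
    m=(i[:,:,2]>110)&(i[:,:,1]<90)&(i[:,:,0]<90);m[:165]=0;m[235:]=0;m[:,:200]=0;m[:,320:]=0
    l,_,stt,c=cv2.connectedComponentsWithStats(m.astype(np.uint8)) [0:4]
    for j in range(1,l):
        if stt[j,4]>15:
            X=(at_z([c[j]],.141,p,st)[0]-o)@R;d=X[:2]-np.array([-.016,-.0695]);print(n,c[j].round(1),stt[j,4],"angle",np.degrees(np.arctan2(d[1],-d[0])).round(1),"r",(np.hypot(*d)*1000).round(1))
E
python3 -c "
from plant import env;import cv2
for n in('top','side'):
    p,d=env.camera(n);cv2.imwrite('pics/%s_end.png'%n,p[:,:,::-1])"
```

```text
t 13.475 turned 59.87825821974761 F [-1.1  4.6 -0.8] M [ 1.059  0.167 -0.024] w 0.45 [ 0.5424 -0.0112  0.1423]
[-15.9 -69.3 142.3] [-2.2   4.2  -0.82] [ 0.985  0.422 -0.024] [-0.296  0.512  0.318  2.1   -0.289  0.572  1.045]
w8 [296.2 187. ] 150 angle -2.3 r 44.0
w8 [282.9 211.1] 100 angle -0.9 r 28.4
w11 [221.9 188.7] 82 angle 1.7 r 43.1
w11 [282.4 211.5] 115 angle 57.6 r 28.3
```

View pics/w11.png

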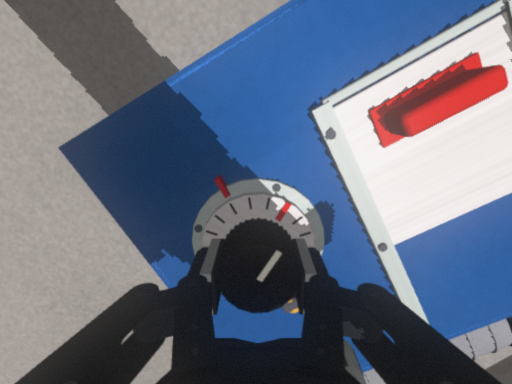

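View pics/side_end.png

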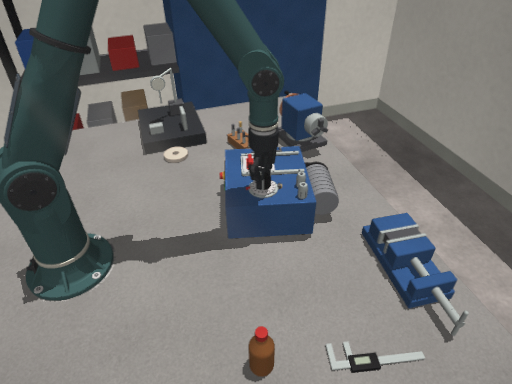

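The mark (282,211) has turned with the grip, Mz is about 0, the cover is still shut and the other objects are where they were. Handing in.

```bash
python3 -c "
from plant import env
print(env.sign_off())"; python3 st.py
```

```text
the job is handed in; nothing more can be done
None
the job is handed in; nothing more can be done
```

I slid the dust cover fully home first. I then gripped the knob and turned it clockwise three clicks, from 0 to the third stop, and handed in at about 13.6 s with the grip still closed on it.

- **Cover:** pushed from behind its grip bar until it held against the front stop at about 11 N. The wrist picture showed no gap at the stop, and the cover was still shut in the last picture.
- **Knob:** the tool turned 59.9° after gripping. At the third stop the moment about the knob's axis was −0.02 N m. It had been +0.32 when leaving the first click and −0.39 as the plunger pulled into the third, so the clicks were felt as expected. The opening stayed at 38 mm.
- **Disagreement:** reading the mark in the picture gave about 58.5° of turn. The fixed pointer shifted 4° between the same two pictures, so I put that down to measuring error. The mark stayed within half a pixel in the gripper's view, so I saw no slip.
- **Rest of the scene:** the last side view showed nothing else disturbed. The wrist force stayed low, and the highest I read was about 14 N, while seating the cover. I saved a last top view but did not look at it.

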